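# Feel a root gap with a taper gauge

### The job

Close the gap jig by pressing its clamp lever down until it clicks over and stays down by itself. Then draw the taper gauge out of its stand and lower it, tip down and upright, between the two standing plates just until it drags snugly on both, without wedging the sprung plate well back. Finish while holding the gauge still at that depth: the program ends with the gauge in the gripper, and the loose offcuts lying about are left alone.

Things in the scene. Friction and masses are not known exactly. Their poses are not given: they have to be found in the camera images.
- clamp_lever (a joint): clamp lever of the gap jig: 0 = up (start, spring-held), 0.72 rad = fully down, where it stays by itself. A sprung ball resists from 0.2 to 0.5 rad; beyond that it snaps the lever down. About 12 N on the pad presses it over. It closes the front plate 12 mm towards the back plate.
- lever_pad: black pad 34 x 26 x 8 mm at the end of the clamp lever, to be pressed down from above; origin at the centre of its upper face. It starts about 118 mm above the bench and ends about 68 mm above it, and on the way moves 25 mm outwards (away from the plates) along the jig's -x axis. Lever pivot: 60 mm above the bench, 60 mm from the bed's centre towards the pad.
- gap_jig: grey base plate of the jig, 170 x 100 mm, fixed to the bench (place and yaw differ each time); origin on the bench below the gap. Its x axis is the closing axis, across the gap; the lever lies on the -x side. The bed with plates and lever floats up to 5 mm either way along x with very light friction, so the gap centres itself on the gauge.
- back_plate: standing steel plate, 8 mm thick, 60 mm wide, top 85 mm above the bench, on the +x side of the gap. Origin at the middle of the top edge of the face that looks into the gap; x across the gap, y along it, z up. Screwed to a different setting each time, so that the closed gap is 8.5 to 11.5 mm; it does not yield.
- front_plate: the like plate on the -x side of the gap, moved by the lever. Origin at the middle of the top edge of the face that looks into the gap. The gap is the distance along x from this origin to the back plate's; lever up it is 12 mm wider. Below the gap there are 65 mm free depth.
- front_jaw (a joint): how far the gauge has pushed the sprung front plate back, in m: 0 = not pushed, up to 0.0065. It takes 3 N to begin, then 1.2 N per mm. The gauge touches both plates when its tip is 5 x (gap - 3 mm) below their tops; each 5 mm deeper pushes the plate back 1 mm. Drag builds up to 3 to 7 N within the first few mm; 5 mm past the first touch is snug. Pushed over 3 mm is too deep, over 5 mm forced.
- taper_gauge: steel taper gauge, about 0.12 kg, standing tip down in the stand. Origin at the centre of the tip, z up along the blade. Blade 24 mm wide (y), 60 mm long, 3 mm thick (x) at the tip, growing evenly to 15 mm at the handle; above it a black handle 18 mm thick (x), 40 mm wide (y), 42 mm high (60 to 102 mm above the tip). In use its x lies along the jig's x.
- gauge_stand: grey block 44 x 66 mm, top 66 mm above its underside, on an 80 x 90 mm foot, fixed on the 4 mm steel sheet that covers the left of the bench (place and yaw differ). Origin under its middle. An 18 x 28 mm slot in its top takes the blade, 60 mm deep; the handle rests on the top.
- flat_bar_2: bystander: loose flat bar offcut 30 x 85 x 6 mm, origin under its centre
- angle_1: bystander: loose angle offcut 30 x 80 x 30 mm, origin under its centre
- pipe_stub_2: bystander: loose pipe stub, 49 mm across, 55 mm high, origin under its centre
Mind the look-alikes: they are no part of the job. There is more than one size of the taper_gauge; the job needs the largest.

How it is judged (in metres and radians):
On the way, in this order (a step that is already met when the one before it is completed fails the run):
1. the clamp lever is down past its click and stays there untouched (value of joint clamp_lever above 0.65 rad and contact force between each of the arm, the fingers and lever_pad below 0.2 N), for 0.2 s.
2. the gauge has been drawn out of its stand by the gripper (height (world z) of taper_gauge above 0.072 m and contact force between the fingers and taper_gauge above 1 N), for 0.1 s.
At the end, for the whole second after the job is handed in: Lever down by itself; gauge held still in the fingers, upright (0.12 rad) and square (0.15 rad) in the gap, within 18 mm of the plates' middle, tip over 20 mm below their tops, pressing each plate with over 1 N, the sprung plate pushed back under 3 mm, the handle clear of the plates (value of joint clamp_lever above 0.65 rad and contact force between the fingers and taper_gauge above 1 N and contact force between taper_gauge and front_plate above 1 N and contact force between taper_gauge and back_plate above 1 N and z of taper_gauge in the frame of back_plate between -0.058 and -0.02 m and value of joint front_jaw below 0.003 m and y of taper_gauge in the frame of back_plate between -0.018 and 0.018 m and angle between taper_gauge's own z axis and vertical below 0.12 rad and angle between the x axis of taper_gauge and the x axis of gap_jig, either way round below 0.15 rad and linear speed of taper_gauge below 0.01 m/s); the arm keeps its last pose, push and grip.
It fails at once if the gauge is forced in: the sprung plate pushed back over 5 mm (value of joint front_jaw above 0.005 m).
It fails at once if a loose offcut is moved over 30 mm (distance of any of flat_bar_2, angle_1, pipe_stub_2 from where it was at the start of the episode above 0.03 m).
It also fails if it takes over 51 s, if anything falls off the work surface, if the arm or the gripper's body presses on something with over 40 N, if the wrist force passes 120 N, or if a joint passes its speed limit or range.

### The arm

A 6-joint arm with a two-finger parallel gripper is mounted at the origin on a cart in front of the work surface, level with it; the furniture and walls round the work are solid. World frame = base frame: x ahead of the robot, y to its left, z up, the work surface at z = 0. Lengths are in mm, angles in rad, forces in N, time in s.
With the tool pointing down it reaches from about 350 to 975 mm from the base axis. Payload 7.1 kg.
Tool frame: the origin (TCP) lies midway between the tips of the shut fingers; the grasp point (between the pads) lies pinch_z behind it (pinch_z is the distance from the TCP to the grasp point, in mm); z points along the fingers, y is the line along which they close (so a half turn about z gives the same grasp; the last joint's range is limited). The gripper opens to 88 mm and grips with 3 to 60 N. Pads are 20 mm wide; open, the fingers measure 115 mm over their backs; the gripper's body (75 mm by 178 mm) begins 61 mm behind the grasp point.
Start: joints at [1.161, 0.423, 1.63, -0, 1.089, -0.019], TCP at [238.048, 577.874, 222.675] pointing down, gripper open.
Joint ranges: [-3, 3], [-0.9, 2.11], [0.09, 2.58], [-1.31, 4.45], [0.11, 2.69], [-2.54, 2.54]. Speed limits (rad/s): [2.39, 2.39, 3.01, 3.14, 3.14, 3.14].

### API

Orientations are given as a rotation vector (axis times angle).
In Python, from workcell import get_obs, get_image, close_job, pinch_z gives the robot as it stands.
- The arm moves only by the tool jog_arm, never from a script. Its argument "commands" is a list of rows, each a list of 3 entries, a list of its own where there are three numbers: the gripper command: -1 is shut, 1 is fully open, values between are in proportion, then the shift along the tool's x, y, z as a fraction of full scale, then the turn, a rotation vector about the tool's x, y, z as a fraction of full scale. In form: [[gripper, [tx, ty, tz], [rx, ry, rz]], ...]. A call has 1 to 10 rows; each row shifts and turns the commanded pose from where the row before left it, along the tool's axes as they then stand; what a row does not reach is not made up. Full scale, the value 1, is 0.1 m for a shift and 45 degrees for a turn. A row lasts 1/10 s, in which the tool goes at most 50 mm and 8.59 degrees, less where a joint would pass 70% of its speed; a pose out of reach is approached as far as the arm can. A call with a number of a shift or a turn outside -1 to 1 is refused whole. A call with a gripper value outside its range is refused whole. The fingers move at their own pace and stop on an object; the grip force is fixed at half the most. Time passes only in rows, so rows that do not move let the fingers close. It gives the time, the measured TCP pose, the force, the opening and the grip force at its end, in the units of the state.
- get_obs(): the state, without advancing time (a new reading comes with each control period).
- get_image(name): name is "side" or "top"; returns a dict with "image" (400x640x3 uint8, blue, green, red), "z_map" (400x640 float32, mm along the optical axis (not along the pixel's ray), 0 where there is no reading), "intrinsics" (3x3 intrinsics, pixels), "k1" (the pictures are not rectified: a ray, as slopes to the right and down, at radius r is drawn at 1 + k1 r^2 times it, then the intrinsics apply), "eye" and "orientation" of the camera in the world. Camera axes: x right, y down, z forward; pixel columns grow to the right and rows downward; lengths in mm; the calibration is good to about 2 mm. A picture is of the moment at which its call begins.
- close_job(): hands the job in; it is judged then, once.
The state is a dict: "t": time; "qpos": joint angles; "qvel": joint speeds; "joint_torque": joint torques, N m; "ee_pos": TCP position; "orientation": TCP orientation; "ft_force": force on the tool from outside, world axes, zero at the start; "moment": the same for the moment, N m; "width": finger opening in mm; "grasp_force": force on a finger pad.
Only numpy, scipy, OpenCV 4.12 (cv2) and the standard library are available. Lean on these libraries where they do the work, as an engineer would, in place of code of your own. Each camera call takes 0.05 s, during which the arm holds its last target. There are 200 camera calls.

## Working session

There is one attempt and no reset: what is moved stays moved. The work goes in short steps, Python scripts to look and compute and a tool call to move; the robot and the scene stay as the last step left them, time stands still between calls to the robot, and variables do not carry over. Pictures are saved under pics/ and viewed, at most 10 in all, crops included, and the job is handed in when it is done.

Besides the shell and the picture viewer there is one more tool, called in YAML: its name, and indented under it one key for each argument. jog_arm: Moves the arm, as the interface text tells. Its arguments: {"type":"object","properties":{"commands":{"type":"array","items":{"type":"array"}}},"required":["commands"]}

```bash
mkdir -p pics; ls
cat > h.py <<'E'
import numpy as np, cv2
from scipy.spatial.transform import Rotation as R
from workcell import get_obs, get_image, close_job, pinch_z
def rot(im):
    o=np.array(im["orientation"],float)
    return o if o.shape==(3,3) else R.from_rotvec(o).as_matrix()
def cloud(im):
    K=np.array(im["intrinsics"]);k1=im["k1"]
    h,w=im["z_map"].shape
    u,v=np.meshgrid(np.arange(w),np.arange(h))
    xd=(u-K[0,2])/K[0,0];yd=(v-K[1,2])/K[1,1]
    x,y=xd.copy(),yd.copy()
    for _ in range(15):
        s=1+k1*(x*x+y*y);x=xd/s;y=yd/s
    d=np.stack([x,y,np.ones_like(x)],-1)
    P=(d*im["z_map"][...,None])@rot(im).T+np.array(im["eye"])
    P[im["z_map"]<=0]=np.nan
    return P
E
python3 - <<'E'
from h import *
print(get_obs(),pinch_z)
for n in("top","side"):
    im=get_image(n);cv2.imwrite(f"pics/{n}0.png",im["image"]);np.savez(f"{n}0.npz",P=cloud(im),I=im["image"])
    print(n,im["eye"],im["orientation"],im["k1"],im["intrinsics"])
E
```

```text
pics
{'t': 0.0, 'qpos': array([ 1.16100690e+00,  4.23836624e-01,  1.63063327e+00, -1.98404647e-05,
        1.08857669e+00, -1.90361255e-02]), 'qvel': array([ 0.00052369, -0.00163803, -0.00051047, -0.00110264,  0.00104974,
        0.00022296]), 'joint_torque': array([ 7.98528963e-04, -5.44643354e+01, -2.73659420e+01,  6.44105324e-02,
        2.29882932e-02, -1.49549810e-04]), 'ee_pos': array([237.84891862, 577.41305252, 221.92660486]), 'orientation': array([-6.09825260e-01, -3.08153805e+00,  2.23718731e-03]), 'ft_force': array([ 0.18532817, -0.82795816,  0.70486649]), 'moment': array([ 0.00133551, -0.08844606,  0.04481998]), 'grasp_force': 0.0, 'width': 87.78388425531261} 18.700000000000003
top [ 416.18358989  151.77762775 1108.06984128] [-2.1786882   2.14833004 -0.1168104 ] -0.01226376860798197 [[401.73598736   0.         323.16363289]
 [  0.         401.73598736 202.80243476]
 [  0.           0.           1.        ]]
side [ 432.37025037 -663.47542116  539.72303684] [-2.08570005  0.08132456 -0.07367909] -0.040347781232488 [[364.48306278   0.         319.42668964]
 [  0.         364.48306278 203.42788121]
 [  0.           0.           1.        ]]
```

View pics/top0.png

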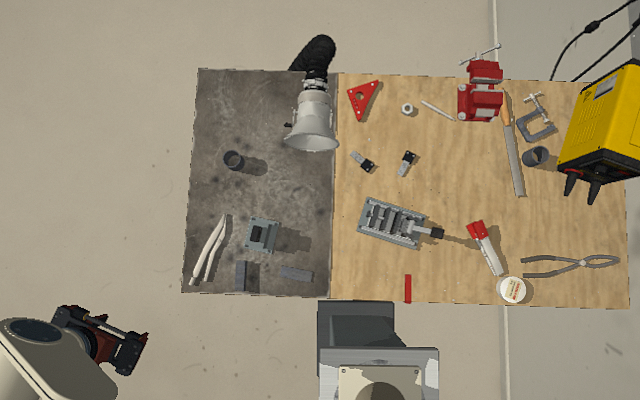

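View pics/side0.png

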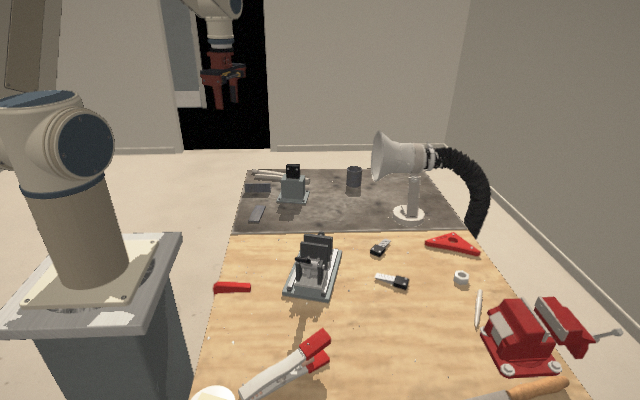

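Top view: the gauge with its black handle is in the stand at (262,235). The jig is at (395,222) with its lever pad at (437,233) and the plates around (385,222). The gauge could be confused with the two loose small gauges at (363,160) and (406,163). Only the one in the stand fits the description. The bystanders are at (232,160) pipe, (241,276) angle and (297,273) bar.

Run:
```python
from h import *
D=np.load("top0.npz");P=D["P"];I=D["I"]
S=np.load("side0.npz")
a=cv2.resize(I[185:295,225:450],None,fx=3.5,fy=3.5,interpolation=cv2.INTER_NEAREST)
cv2.imwrite("pics/c1.png",a)
cv2.imwrite("pics/c2.png",cv2.resize(S["I"][150:310,235:425],None,fx=3.6,fy=3.6,interpolation=cv2.INTER_NEAREST))
np.set_printoptions(linewidth=250,suppress=True)
print("jig z");print(P[196:250:2,356:448:2,2].round(0).astype(int))
print("stand z");print(P[214:256:2,242:284:2,2].round(0).astype(int))
for u,v in[(262,235),(395,222),(437,233),(406,163),(241,276),(297,273),(232,160)]:print(u,v,P[v,u].round())
```

```text
jig z
[[ 5 -2  0 ...  1 -1  0]
 [ 0  1  1 ...  1  3 -1]
 [-2  2  3 ...  1  2  3]
 ...
 [ 3  2  0 ...  0  0 -1]
 [-4  1  3 ...  1  2  1]
 [ 4  3  4 ...  1  6 -3]]
stand z
[[                   4                    4                    4                    4                    6                    3                    2                    4                    4                    6                    8
                     6                    1                    5                    3                    5                    3                    4                    2                    5                    5]
 [                   3                    9                    2                    1                    5                   11                   13                    4                    2                    3                    9
                     2                    5                    3                    6                   10                    7                    5                    6                    7                    5]
 [                   2                
[... 8035 characters left out ...]
                  9                    5                    2                    6                    4                    1                    7                    2                    5
                     7                    5                    4                    6                    2                    7                    8                    3                    6                    3]]
262 235 [445. 311.  71.]
395 222 [484. -32.  68.]
437 233 [ 455. -126.  117.]
406 163 [652. -73.  13.]
241 276 [335. 375.   4.]
297 273 [347. 223.  16.]
232 160 [655. 412.   5.]<stdin>:8: RuntimeWarning: invalid value encountered in cast
<stdin>:9: RuntimeWarning: invalid value encountered in cast
```

View pics/c1.png

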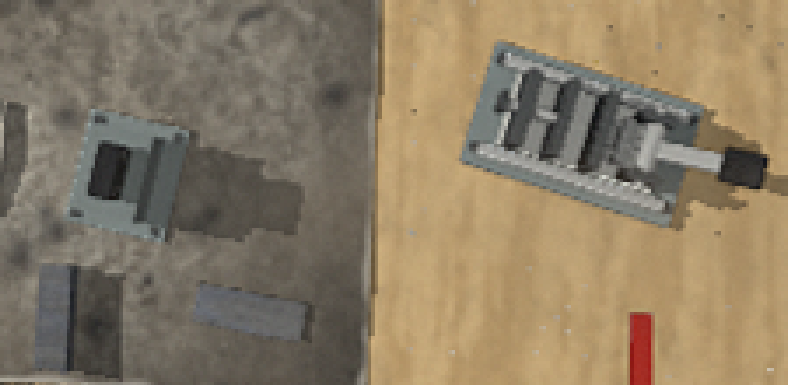

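View pics/c2.png

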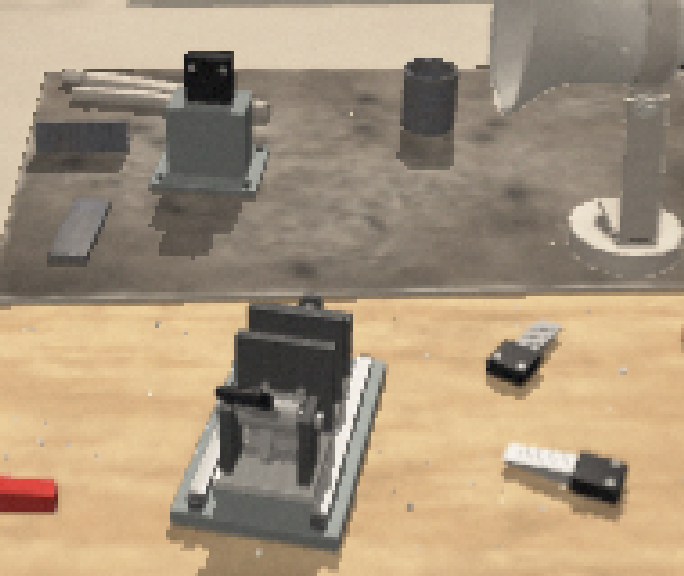

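Crop 1: the stand is at crop (125,175) with the black handle at (110,170). The jig bars are at crop x of about 525, 565 and 605, and the pad is at (745,168). Crop 2 confirms the tall gauge with the black handle stands in the stand and that the two lying gauges are smaller.

Run:
```python
from h import *
P=np.load("top0.npz")["P"]
np.set_printoptions(linewidth=400,suppress=True,threshold=100000)
print(np.nan_to_num(P[204:248:2,358:448,2]).round(0).astype(int)[:, ::1].tolist().__repr__().replace("], [","\n").replace(", "," "))
def rect(box,z0,z1,n):
    v0,v1,u0,u1=box;Q=P[v0:v1,u0:u1].reshape(-1,3);Q=Q[(Q[:,2]>z0)&(Q[:,2]<z1)]
    print(n,len(Q),cv2.minAreaRect(Q[:,:2].astype(np.float32)),Q.mean(0).round(1),np.median(Q[:,2]))
rect((210,260,235,290),63,77,"standtop");rect((210,260,235,290),106,122,"handle")
rect((220,245,425,450),110,125,"pad")
rect((190,255,350,430),6,18,"base");rect((190,255,350,415),78,92,"plates")
S=np.load("side0.npz")["P"]
Q=S.reshape(-1,3);
def sr(lo,hi,n):
    m=np.all((Q>lo)&(Q<hi),1);q=Q[m];print(n,len(q),cv2.minAreaRect(q[:,:2].astype(np.float32)),q.mean(0).round(1))
    return q
sr([380,260,106],[500,380,125],"handle side");sr([400,-100,79],[560,40,92],"plates side");sr([400,-170,112],[560,-95,124],"pad side")
```

```text
[[4 1 0 -1 -1 0 4 13 11 11 13 10 14 12 21 17 16 20 69 67 70 20 18 21 20 17 12 13 12 11 11 13 13 14 16 -1 -3 3 4 1 1 1 2 1 2 2 -1 -2 -3 2 0 1 -3 1 -1 1 -1 -1 0 1 1 4 0 -3 3 0 -2 1 -1 -2 -2 2 3 -2 -4 1 3 -2 3 -1 -4 4 1 1 -3 2 2 -1 2 -2
-2 1 1 0 2 -1 11 14 14 10 16 15 9 15 12 22 26 51 68 68 68 68 68 21 20 21 20 20 21 23 19 21 18 13 13 17 13 14 13 13 14 11 0 0 1 0 -1 -1 4 -1 0 4 -3 0 1 1 -4 0 -2 1 2 1 -2 4 0 2 -2 1 1 0 2 4 0 1 3 1 2 -1 0 0 0 1 1 6 2 -1 4 0 6 -1
2 0 2 -2 0 11 12 13 9 11 12 10 10 11 17 20 46 67 66 64 64 64 20 22 21 21 16 24 49 66 85 86 85 90 18 18 24 21 18 15 15 13 14 11 11 13 15 11 -1 3 3 2 -1 1 3 0 4 2 2 0 1 2 -1 -1 4 0 -5 -2 2 1 3 -2 0 0 2 -1 2 0 3 3 0 1 1 -1 -1 -3 0 -1 2 1
4 0 -1 2 2 13 13 8 11 11 9 59 13 8 24 34 63 67 68 67 65 21 20 23 23 22 21 38 60 78 85 82 87 23 24 21 22 22 22 19 20 18 87 19 21 13 15 15 12 14 11 11 13 13 -1 3 6 -1 3 -1 3 1 -1 0 -3 2 3 1 -2 -2 0 2 3 1 2 3 0 2 1 0 3 -2 0 4 -5 0 -1 -4 0 2
-1 4 0 2 9 13 11 17 11 35 64 66 69 19 21 48 66 69 66 68 65 22 16 20 24 20 31 53 76 86 86 88 16 22 23 19 20 24 32 52 69 87 84 83 86 23 23 23 22 17 21 14 16 13 11 11 1
[... 4780 characters left out ...]
 826 ((487.5057373046875, -22.712783813476562), (171.68798828125, 206.0380859375), 2.547656297683716) [484.1 -24.2  12.8] 12.845756934692417
plates 165 ((489.1966552734375, -21.165088653564453), (37.87587356567383, 59.35248947143555), 73.58975982666016) [489.1 -21.1  85.1] 85.26223316558821
handle side 50 ((449.225830078125, 320.49481201171875), (19.62578582763672, 37.914669036865234), 86.5003890991211) [449.8 319.2 110.3]
plates side 222 ((480.6251525878906, -49.38782501220703), (97.63322448730469, 58.600067138671875), 71.60073852539062) [488.7 -24.   83. ]
pad side 28 ((459.04058837890625, -136.533935546875), (29.38711929321289, 14.80892562866211), 26.00462532043457) [ 457.4 -137.8  120.7]
```

```bash
cat >> h.py <<'E'
def plan(tgt,yaw=None):
    """tool-frame shift (mm) to world tgt, and yaw of tool y, turn rz (fraction) wanted first"""
    o=get_obs();M=R.from_rotvec(o["orientation"]).as_matrix();p=o["ee_pos"]
    y=np.degrees(np.arctan2(M[1,1],M[0,1]))
    rz=0
    if yaw is not None:
        rz=-(yaw-y)/45
        M=M@R.from_rotvec([0,0,np.radians(rz*45)]).as_matrix()
    print("at",p.round(1),"yaw",round(y,2),"zax",M[:,2].round(4),"rz",round(rz,3),"tool shift mm",(M.T@(np.array(tgt)-p)).round(1))
E
python3 - <<'E'
from h import *
for n in("top0","side0"):
    P=np.load(n+".npz")["P"].reshape(-1,3)
    m=(P[:,2]>130)&(P[:,0]>300)&(P[:,0]<900)&(abs(P[:,1])<600);Q=P[m]
    print(n,len(Q),Q.min(0),Q.max(0))
    q=Q[Q[:,1]>180]; print("near stand",q.min(0) if len(q) else 0,q.max(0) if len(q) else 0)
P=np.load("top0.npz")["P"].reshape(-1,3)
a=np.radians(73.5);x=np.array([np.cos(a),np.sin(a)])
m=(P[:,2]>81)&(P[:,2]<91)&(P[:,0]>440)&(P[:,0]<540)&(P[:,1]>-60)&(P[:,1]<20)
Q=P[m];s=(Q[:,:2]-[489,-21])@x
print(np.histogram(s,bins=np.arange(-26,27,2)))
for k in(s<0,s>0):
    q=Q[k];print(cv2.minAreaRect(q[:,:2].astype(np.float32)))
P3=np.load("top0.npz")["P"];q=P3[220:250,428:450].reshape(-1,3);q=q[q[:,2]>104];print("pad",cv2.minAreaRect(q[:,:2].astype(np.float32)))
plan([455,-131,160],73.5)
E
```

```text
top0 8822 [ 300.00105857 -599.70624032  130.05728259] [899.86020277 597.19821124 573.42077977]
near stand [300.00105857 180.00050374 130.12276627] [897.14310155 597.19821124 573.42077977]
side0 3114 [300.01891196 117.70016263 130.07651825] [899.82389541 597.1478615  534.95249146]
near stand [300.01891196 180.06120782 130.66293049] [865.60220797 597.1478615  534.95249146]
(array([ 0,  0,  0, 14, 18, 17, 20,  8,  0,  0,  0,  0,  0,  0,  0,  0,  0,
        0, 12, 20, 16, 17, 11,  0,  0,  0]), array([-26, -24, -22, -20, -18, -16, -14, -12, -10,  -8,  -6,  -4,  -2,
         0,   2,   4,   6,   8,  10,  12,  14,  16,  18,  20,  22,  24,
        26]))
((484.6041259765625, -35.503814697265625), (7.941706657409668, 58.68887710571289), 73.16303253173828)
((493.55419921875, -6.770574569702148), (7.782993793487549, 59.1212158203125), 73.62600708007812)
pad ((457.40240478515625, -125.16869354248047), (30.537412643432617, 25.797367095947266), 72.50456237792969)
at [237.8 577.5 222. ] yaw 67.61 zax [-6.0e-04 -1.2e-03 -1.0e+00] rz -0.131 tool shift mm [-409.4 -617.5   62.7]
```

jog_arm:
  commands:
    - [-1,[0,0,0],[0,0,-0.131]]
    - [-1,[-0.24,-0.355,0],[0,0,0]]
    - [-1,[-0.24,-0.355,0],[0,0,0]]
    - [-1,[-0.24,-0.355,0],[0,0,0]]
    - [-1,[-0.24,-0.355,0],[0,0,0]]
    - [-1,[-0.24,-0.355,0],[0,0,0]]
    - [-1,[-0.24,-0.355,0],[0,0,0]]
    - [-1,[-0.24,-0.355,0],[0,0,0]]
    - [-1,[-0.24,-0.355,0],[0,0,0]]
    - [-1,[-0.24,-0.355,0],[0,0,0]]

```text
t: 1.1
ee_pos: [354.4, 208.5, 222.6]
orientation: [-0.45, -3.109, 0.0]
ft_force: [0.9, 0.6, 0.3]
width: 11.3
grasp_force: 0.0
```

Run:
```python
from h import *
plan([460,-118,160],73.5)
for n in("top0","side0"):
    P=np.load(n+".npz")["P"].reshape(-1,3)
    m=(P[:,2]>130)&(P[:,2]<450)&(P[:,0]>440)&(P[:,0]<700)&(P[:,1]>50)&(P[:,1]<350);Q=P[m]
    print(n,Q.min(0),Q.max(0),Q[Q[:,0].argmin()])
```

```text
at [354.4 208.5 222.6] yaw 73.53 zax [-0.e+00 -1.e-04 -1.e+00] rz 0.001 tool shift mm [-194.  -283.1   62.6]
top0 [653.43749868 119.343465   130.12276627] [699.85259125 248.55490458 258.63554467] [653.43749868 176.96800282 131.02933049]
side0 [654.2082313  117.70016263 130.66293049] [699.95700215 247.49145017 256.05402652] [654.2082313  127.74205321 158.96213295]
```

jog_arm:
  commands:
    - [-1,[-0.24,-0.354,0],[0,0,0]]
    - [-1,[-0.24,-0.354,0],[0,0,0]]
    - [-1,[-0.24,-0.354,0],[0,0,0]]
    - [-1,[-0.24,-0.354,0],[0,0,0]]
    - [-1,[-0.24,-0.354,0],[0,0,0]]
    - [-1,[-0.24,-0.354,0],[0,0,0]]
    - [-1,[-0.24,-0.354,0],[0,0,0]]
    - [-1,[-0.24,-0.354,0.3],[0,0,0]]
    - [-1,[-0.02,0,0.3],[0,0,0]]
    - [-1,[0,0,0.1],[0,0,0]]

```text
t: 2.1
ee_pos: [457.9, -115.3, 151.5]
orientation: [-0.454, -3.104, -0.001]
ft_force: [0.2, 0.1, 0.2]
width: 0.6
grasp_force: 0.0
```

Run:
```python
from h import *
plan([460,-118,140],73.5)
im=get_image("side");cv2.imwrite("pics/press.png",cv2.resize(im["image"][150:310,235:425],None,fx=3.6,fy=3.6))
```

```text
at [ 457.9 -115.3  151.5] yaw 73.36 zax [-0.0043  0.0012 -1.    ] rz -0.003 tool shift mm [-2.9 -1.9 11.5]
```

View pics/press.png

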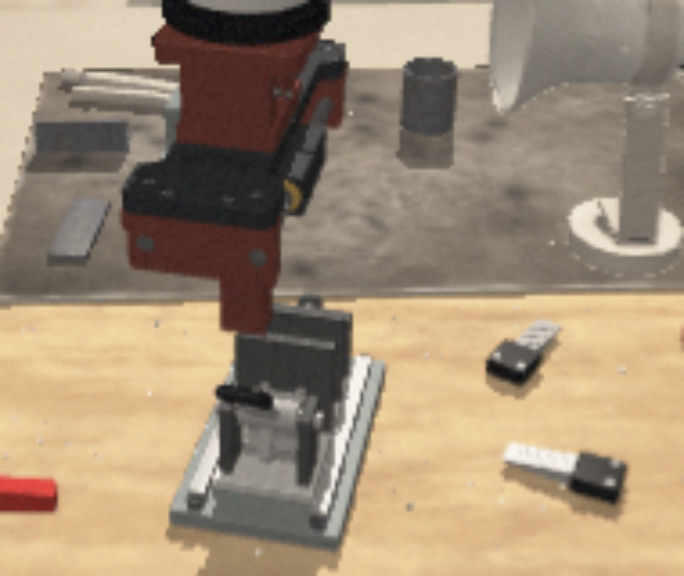

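jog_arm:
  commands:
    - [-1,[-0.02,-0.02,0.1],[0,0,0]]
    - [-1,[0,0,0.1],[0,0,0]]
    - [-1,[0,0,0.07],[0,0,0]]
    - [-1,[0,-0.03,0.04],[0,0,0]]
    - [-1,[0,-0.03,0.04],[0,0,0]]

```text
t: 2.65
ee_pos: [459.3, -122.8, 119.0]
orientation: [0.449, 3.109, -0.0]
ft_force: [-1.0, 0.8, 0.6]
width: 0.7
grasp_force: 0.4
```

jog_arm:
  commands:
    - [-1,[0,-0.03,0.05],[0,0,0]]
    - [-1,[0,-0.03,0.05],[0,0,0]]
    - [-1,[0,-0.03,0.05],[0,0,0]]
    - [-1,[0,-0.03,0.05],[0,0,0]]

```text
t: 3.05
ee_pos: [455.9, -134.9, 98.8]
orientation: [0.451, 3.109, -0.0]
ft_force: [-0.7, 0.6, 6.9]
width: 0.5
grasp_force: 3.1
```

jog_arm:
  commands:
    - [-1,[0,-0.02,0.05],[0,0,0]]
    - [-1,[0,-0.02,0.05],[0,0,0]]
    - [-1,[0,-0.01,0.05],[0,0,0]]
    - [-1,[0,-0.01,0.05],[0,0,0]]

```text
t: 3.45
ee_pos: [453.8, -140.3, 78.4]
orientation: [-0.451, -3.109, -0.0]
ft_force: [0.2, 0.8, -0.0]
width: 0.6
grasp_force: 0.0
```

jog_arm:
  commands:
    - [-1,[0,0,-0.3],[0,0,0]]
    - [0,[0,0,-0.5],[0,0,0]]
    - [0,[0,0.2,-0.5],[0,0,0]]
    - [0,[0,0.4,0],[0,0,0]]
    - [0,[0,0.45,0],[0,0,0]]
    - [0,[0,0.45,0],[0,0,0]]
    - [0,[0,0.45,0],[0,0,0]]
    - [0,[0,0.45,0],[0,0,0]]

```text
t: 4.25
ee_pos: [521.8, 90.4, 205.0]
orientation: [-0.451, -3.109, 0.0]
ft_force: [0.3, 0.2, -0.9]
width: 43.7
grasp_force: 0.0
```

Run:
```python
from h import *
for n in("side","top"):
    im=get_image(n);P=cloud(im);np.savez(n+"1.npz",P=P,I=im["image"])
    Q=P.reshape(-1,3);q=Q[np.all((Q>[430,-190,50])&(Q<[480,-125,125]),1)]
    print(n,"pad",len(q),q.mean(0) if len(q) else 0, np.percentile(q[:,2],[5,50,95]) if len(q) else 0)
Q=P.reshape(-1,3)
m=(Q[:,2]>81)&(Q[:,2]<91)&(Q[:,0]>440)&(Q[:,0]<540)&(Q[:,1]>-60)&(Q[:,1]<20);q=Q[m]
print(cv2.minAreaRect(q[:,:2].astype(np.float32)))
a=np.radians(73.4);s=(q[:,:2]-[489,-21])@[np.cos(a),np.sin(a)];print(np.histogram(s,bins=np.arange(-26,31,1.5)))
v,u=np.where(m.reshape(P.shape[:2]));print(u.min(),u.max(),v.min(),v.max())
plan([449,323.4,190],76.5)
```

```text
side pad 205 [ 450.94839111 -149.06275109   66.54068241] [63.26003007 66.89826844 68.80184139]
top pad 115 [ 450.8159221  -147.7842995    69.05141384] [65.69607383 69.11464338 72.22820398]
((484.91644287109375, -16.21892547607422), (21.749645233154297, 49.031593322753906), 37.53594207763672)
(array([0, 0, 0, 0, 0, 0, 0, 0, 0, 0, 0, 0, 0, 6, 8, 7, 5, 3, 3, 0, 0, 0,
       0, 0, 0, 2, 2, 4, 3, 3, 5, 0, 0, 0, 0, 0, 0]), array([-26. , -24.5, -23. , -21.5, -20. , -18.5, -17. , -15.5, -14. ,
       -12.5, -11. ,  -9.5,  -8. ,  -6.5,  -5. ,  -3.5,  -2. ,  -0.5,
         1. ,   2.5,   4. ,   5.5,   7. ,   8.5,  10. ,  11.5,  13. ,
        14.5,  16. ,  17.5,  19. ,  20.5,  22. ,  23.5,  25. ,  26.5,
        28. ,  29.5]))
382 396 212 226
at [523.   92.9 205. ] yaw 73.76 zax [ 0.0011  0.0012 -1.    ] rz -0.061 tool shift mm [125.8 206.9  15.2]
```

jog_arm:
  commands:
    - [0.2,[0,0,0],[0,0,-0.061]]
    - [0.2,[0.21,0.345,0],[0,0,0]]
    - [0.2,[0.21,0.345,0],[0,0,0]]
    - [0.2,[0.21,0.345,0],[0,0,0]]
    - [0.2,[0.21,0.345,0],[0,0,0]]
    - [0.2,[0.21,0.345,0],[0,0,0]]
    - [0.2,[0.21,0.345,0.15],[0,0,0]]
    - [0.2,[0,0,0],[0,0,0]]

```text
t: 5.15
ee_pos: [446.5, 321.9, 188.5]
orientation: [-0.37, -3.118, 0.001]
ft_force: [-0.5, 0.6, -0.7]
width: 52.6
grasp_force: 0.0
```

Run:
```python
from h import *
im=get_image("top");P=cloud(im);I=im["image"];Q=P.reshape(-1,3)
m=(Q[:,2]>80)&(Q[:,2]<91)&(Q[:,0]>440)&(Q[:,0]<540)&(Q[:,1]>-65)&(Q[:,1]<25);q=Q[m]
s=(q[:,:2]-[489,-21])@[np.cos(np.radians(73.4)),np.sin(np.radians(73.4))];print(np.histogram(s,bins=np.arange(-14,31,1.5)))
rs=[cv2.minAreaRect(q[k][:,:2].astype(np.float32)) for k in(s<6.5,s>6.5)];print(rs)
d=np.array(rs[1][0])-rs[0][0];print("gap",np.linalg.norm(d)-8,"mid",(np.array(rs[1][0])+rs[0][0])/2,"ang",np.degrees(np.arctan2(d[1],d[0])))
plan([449,323.4,96],76.5)
```

```text
(array([ 0,  0,  0,  0,  0,  7, 15, 15, 14, 13, 15,  0,  0,  0,  0,  0,  0,
        6, 15, 14, 12, 14, 16,  2,  0,  0,  0,  0,  0]), array([-14. , -12.5, -11. ,  -9.5,  -8. ,  -6.5,  -5. ,  -3.5,  -2. ,
        -0.5,   1. ,   2.5,   4. ,   5.5,   7. ,   8.5,  10. ,  11.5,
        13. ,  14.5,  16. ,  17.5,  19. ,  20.5,  22. ,  23.5,  25. ,
        26.5,  28. ,  29.5]))
[((488.61328125, -23.099185943603516), (8.30677604675293, 58.85906219482422), 72.30033874511719), ((494.0853271484375, -5.387999534606934), (7.954058647155762, 60.069332122802734), 72.37431335449219)]
gap 10.537243870889544 mid [491.3493042  -14.24359274] ang 72.8309497428531
at [447.2 320.3 189. ] yaw 76.43 zax [-0.002  -0.0015 -1.    ] rz -0.002 tool shift mm [-1.2  3.6 93. ]
```

jog_arm:
  commands:
    - [0.2,[-0.012,0.036,0.4],[0,0,0]]
    - [0.2,[0,0,0.4],[0,0,0]]
    - [0.2,[0,0,0.2],[0,0,0]]
    - [0.2,[0,0,0.1],[0,0,0]]
    - [0.2,[0,0,0.03],[0,0,0]]
    - [0.2,[0,0,0],[0,0,0]]

```text
t: 5.8
ee_pos: [451.3, 322.4, 77.8]
orientation: [0.377, 3.118, 0.0]
ft_force: [-0.3, -0.3, 0.1]
width: 52.6
grasp_force: 0.0
```

Run:
```python
from h import *
im=get_image("side");cv2.imwrite("pics/gr.png",cv2.resize(im["image"][110:230,230:380],None,fx=4,fy=4))
plan([449,323.4,75],76.5);print(get_obs()["ft_force"])
```

```text
at [451.5 322.8  78.4] yaw 76.22 zax [ 1.3e-03  8.0e-04 -1.0e+00] rz -0.006 tool shift mm [2.5 0.  3.4]
[ 0.17836306 -0.33933906 -0.04453039]
```

View pics/gr.png

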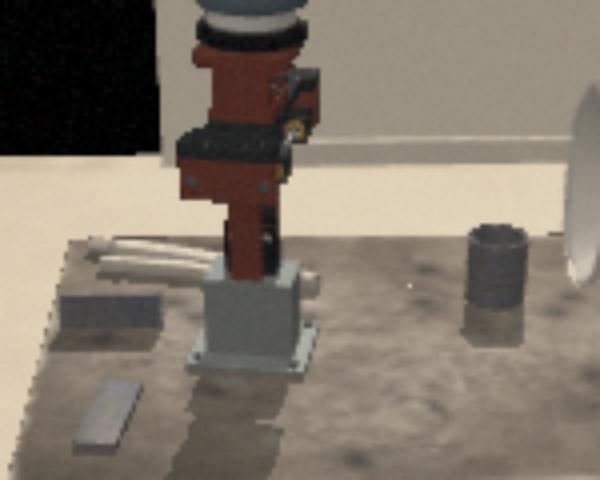

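The near finger, at crop (250,240), stands in front of the black handle just above the stand top, so the handle is between the fingers. I'll grip now.

jog_arm:
  commands:
    - [0.2,[0.02,0,0.03],[0,0,0]]
    - [-1,[0,0,0],[0,0,0]]
    - [-1,[0,0,0],[0,0,0]]
    - [-1,[0,0,0],[0,0,0]]
    - [-1,[0,0,0],[0,0,0]]
    - [-1,[0,0,0],[0,0,0]]
    - [-1,[0,0,0],[0,0,0]]
    - [-1,[0,0,0],[0,0,0]]

```text
t: 6.65
ee_pos: [448.7, 323.4, 74.5]
orientation: [0.376, 3.119, 0.0]
ft_force: [-1.6, -0.3, 2.2]
width: 17.6
grasp_force: 30.0
```

Gripped at 17.6 mm with 30 N. Now I'll draw it straight up about 115 mm.

jog_arm:
  commands:
    - [-1,[0,0,-0.1],[0,0,0]]
    - [-1,[0,0,-0.2],[0,0,0]]
    - [-1,[0,0,-0.25],[0,0,0]]
    - [-1,[0,0,-0.25],[0,0,0]]
    - [-1,[0,0,-0.25],[0,0,0]]
    - [-1,[0,0,-0.1],[0,0,0]]
    - [-1,[0,0,0],[0,0,0]]
    - [-1,[0,0,0],[0,0,0]]

```text
t: 7.45
ee_pos: [448.2, 322.9, 188.7]
orientation: [-0.376, -3.118, 0.001]
ft_force: [0.1, -0.3, -2.5]
width: 17.7
grasp_force: 30.0
```

Run:
```python
from h import *
im=get_image("side");cv2.imwrite("pics/up.png",cv2.resize(im["image"][90:210,250:340],None,fx=5,fy=5))
Q=cloud(im).reshape(-1,3);q=Q[np.all((Q>[425,295,90])&(Q<[475,350,175]),1)];print(len(q),q[:,2].min(),np.percentile(q[:,2],3))
l=q[q[:,2]<145]
for z in range(105,150,8):
    k=q[abs(q[:,2]-z)<4]; print(z,len(k),k.mean(0).round(1) if len(k) else 0,np.ptp(k[:,0]).round(1) if len(k) else 0)
plan([491.3,-14.2,175],73); print(get_obs()["width"],get_obs()["ft_force"])
```

```text
141 124.37241024877756 125.95956705268075
105 0 0 0
113 0 0 0
121 1 [445.2 326.2 124.4] 0.0
129 20 [447.8 322.7 128.8] 23.1
137 21 [447.3 320.4 137. ] 23.0
145 23 [448.5 320.4 144.7] 23.0
at [447.9 322.7 188.2] yaw 76.25 zax [-0.0016 -0.0011 -1.    ] rz 0.072 tool shift mm [-140.  -309.5   13.6]
18.0206310226142 [ 0.33303782  0.24054136 -2.1687145 ]
```

View pics/up.png

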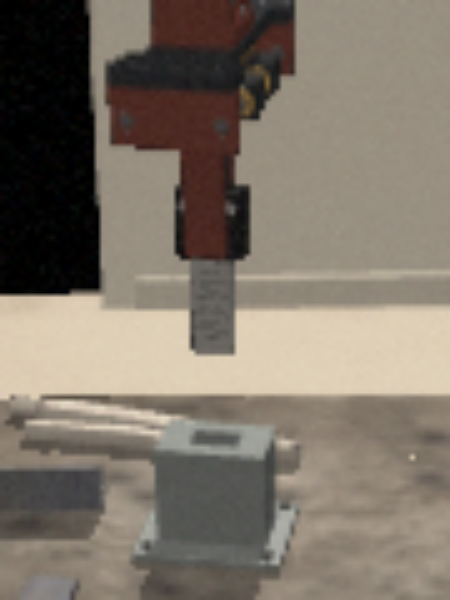

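The gauge hangs upright in the gripper. Its tip, at crop (213,352), is clear of the slot at (215,437). The TCP is about 64 mm above the tip.

jog_arm:
  commands:
    - [-1,[0,0,0],[0,0,0.072]]
    - [-1,[-0.1,-0.2,0],[0,0,0]]
    - [-1,[-0.18,-0.4,0],[0,0,0]]
    - [-1,[-0.18,-0.4,0],[0,0,0]]
    - [-1,[-0.18,-0.4,0],[0,0,0]]
    - [-1,[-0.18,-0.4,0],[0,0,0]]
    - [-1,[-0.18,-0.4,0],[0,0,0]]
    - [-1,[-0.18,-0.4,0],[0,0,0]]
    - [-1,[-0.18,-0.4,0],[0,0,0]]
    - [-1,[-0.04,-0.1,0],[0,0,0]]

```text
t: 8.5
ee_pos: [491.5, -17.4, 188.2]
orientation: [-0.469, -3.104, 0.001]
ft_force: [0.9, 0.4, -0.6]
width: 17.7
grasp_force: 30.0
```

jog_arm:
  commands:
    - [-1,[0,0,0],[0,0,0]]
    - [-1,[0,0,0],[0,0,0]]

```text
t: 8.7
ee_pos: [491.3, -13.4, 188.6]
orientation: [-0.465, -3.105, -0.0]
ft_force: [-0.2, 0.1, -1.4]
width: 17.6
grasp_force: 30.0
```

Run:
```python
from h import *
plan([491.3,-14.2,175],73); print(get_obs()["ft_force"],get_obs()["qpos"].round(2))
x=np.array([np.cos(np.radians(73)),np.sin(np.radians(73))]);c=np.array([491.3,-14.2])
im=get_image("side");cv2.imwrite("pics/pre.png",cv2.resize(im["image"][150:290,260:380],None,fx=4,fy=4))
Q=cloud(im).reshape(-1,3)
q=Q[np.all((Q>[450,-60,60])&(Q<[540,40,165]),1)];s=(q[:,:2]-c)@x;t=(q[:,:2]-c)@[x[1],-x[0]]
for z in range(72,160,6):
    k=abs(q[:,2]-z)<3; print(z,k.sum(),np.median(s[k]).round(1),np.percentile(t[k],[2,98]).round(1))
```

```text
at [491.3 -13.4 188.6] yaw 72.98 zax [-1.8e-03  5.0e-04 -1.0e+00] rz -0.0 tool shift mm [-0.2 -0.8 13.6]
[-0.17409514  0.08407689 -1.44959105] [-0.05  0.28  1.95  0.    0.92 -1.33]
72 62 -12.3 [-28.   29.8]
78 103 -11.4 [-27.6  29.9]
84 180 -5.0 [-27.9  29. ]
  return _methods._mean(a, axis=axis, dtype=dtype,
  ret = ret.dtype.type(ret / rcount)
Traceback (most recent call last):
IndexError: index -1 is out of bounds for axis 0 with size 0
```

View pics/pre.png

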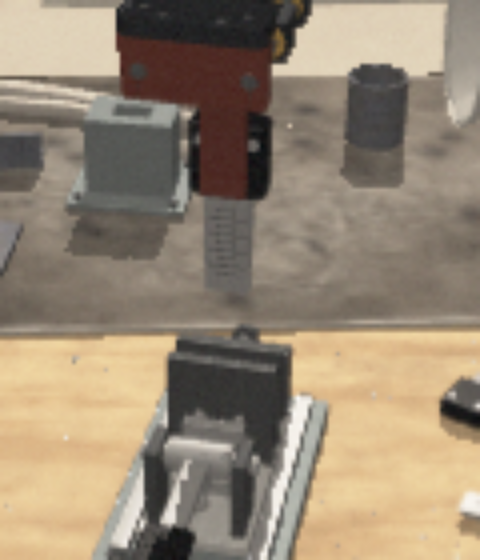

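The gauge tip, at crop (228,292), hangs square above the gap at (232,350), and the lever is down. Next I'll measure the sideways offset in the same view.

Run:
```python
from h import *
x=np.array([np.cos(np.radians(73)),np.sin(np.radians(73))]);c=np.array([491.3,-14.2])
im=get_image("side");Q=cloud(im).reshape(-1,3)
q=Q[np.all((Q>[450,-60,60])&(Q<[540,40,200]),1)];s=(q[:,:2]-c)@x;t=(q[:,:2]-c)@[x[1],-x[0]]
for z in list(range(72,90,6))+list(range(123,190,6)):
    k=abs(q[:,2]-z)<3
    if k.sum()>3: print(z,k.sum(),np.median(s[k]).round(1),np.percentile(t[k],[2,98]).round(1))
k=abs(q[:,2]-85)<4;print(np.histogram(s[k],bins=np.arange(-18,18,2)))
plan([491.3,-14.2,175],73)
```

```text
72 61 -12.7 [-27.5  29.9]
78 115 -11.0 [-28.   29.9]
84 171 -5.0 [-27.9  29.2]
123 7 0.5 [-10.6   7.5]
129 30 0.3 [-11.1  12.1]
135 28 -0.0 [-11.6  12. ]
141 26 -0.9 [-10.3  12.2]
147 29 -1.8 [-11.2  11.9]
153 27 -2.2 [-11.1  11.7]
159 28 -3.0 [-10.9  11.9]
165 33 -4.0 [-11.   12.2]
171 28 -3.8 [-10.9  12.1]
177 32 -4.7 [-10.8  12.3]
183 18 -5.6 [-9.7 16.3]
189 36 -7.6 [-18.8  20.2]
(array([ 0,  8, 23, 22, 17, 13,  5,  1,  0,  0,  1, 21, 26, 16,  7,  9,  2]), array([-18, -16, -14, -12, -10,  -8,  -6,  -4,  -2,   0,   2,   4,   6,
         8,  10,  12,  14,  16]))
at [491.5 -12.8 189. ] yaw 73.09 zax [-1.e-03  3.e-04 -1.e+00] rz 0.002 tool shift mm [-0.2 -1.4 14. ]
```

jog_arm:
  commands:
    - [-1,[0,-0.01,0.2],[0,0,0]]
    - [-1,[0,0,0.2],[0,0,0]]
    - [-1,[0,0,0.1],[0,0,0]]
    - [-1,[0,0,0.1],[0,0,0]]
    - [-1,[0,0,0.05],[0,0,0]]
    - [-1,[0,0,0.02],[0,0,0]]
    - [-1,[0,0,0],[0,0,0]]

```text
t: 9.5
ee_pos: [491.9, -15.0, 122.5]
orientation: [0.464, 3.107, 0.0]
ft_force: [-0.1, -0.1, -1.6]
width: 18.0
grasp_force: 30.0
```

jog_arm:
  commands:
    - [-1,[0,0,0.03],[0,0,0]]
    - [-1,[0,0,0.03],[0,0,0]]
    - [-1,[0,0,0],[0,0,0]]
    - [-1,[0,0,0],[0,0,0]]

```text
t: 9.9
ee_pos: [491.6, -15.1, 116.4]
orientation: [-0.464, -3.107, -0.0]
ft_force: [-0.5, -0.8, -1.6]
width: 17.8
grasp_force: 30.0
```

jog_arm:
  commands:
    - [-1,[0,0,0.02],[0,0,0]]
    - [-1,[0,0,0],[0,0,0]]

```text
t: 10.1
ee_pos: [491.6, -15.1, 114.3]
orientation: [-0.464, -3.107, -0.0]
ft_force: [0.2, -0.2, -0.9]
width: 17.4
grasp_force: 30.0
```

jog_arm:
  commands:
    - [-1,[0,0,0.02],[0,0,0]]
    - [-1,[0,0,0],[0,0,0]]

```text
t: 10.3
ee_pos: [491.8, -15.1, 112.3]
orientation: [0.464, 3.107, 0.0]
ft_force: [0.4, 1.0, -2.0]
width: 18.0
grasp_force: 30.0
```

jog_arm:
  commands:
    - [-1,[0,0,0.02],[0,0,0]]
    - [-1,[0,0,0],[0,0,0]]

```text
t: 10.5
ee_pos: [491.9, -15.2, 110.4]
orientation: [0.464, 3.107, -0.0]
ft_force: [0.2, -0.8, -0.4]
width: 17.8
grasp_force: 30.0
```

Still about baseline, with noise near 1 N. I'll keep going in 2 mm steps.

jog_arm:
  commands:
    - [-1,[0,0,0.02],[0,0,0]]
    - [-1,[0,0,0],[0,0,0]]

```text
t: 10.7
ee_pos: [492.0, -15.1, 108.4]
orientation: [0.464, 3.106, -0.0]
ft_force: [1.7, -1.9, 1.0]
width: 17.9
grasp_force: 30.0
```

jog_arm:
  commands:
    - [-1,[0,0,0.02],[0,0,0]]
    - [-1,[0,0,0],[0,0,0]]

```text
t: 10.9
ee_pos: [491.9, -15.1, 106.3]
orientation: [0.464, 3.107, -0.0]
ft_force: [1.6, -0.5, 1.2]
width: 18.0
grasp_force: 30.0
```

jog_arm:
  commands:
    - [-1,[0,0,0.02],[0,0,0]]
    - [-1,[0,0,0],[0,0,0]]

```text
t: 11.1
ee_pos: [491.8, -15.1, 104.3]
orientation: [0.464, 3.107, -0.0]
ft_force: [1.5, -1.1, 0.9]
width: 18.0
grasp_force: 30.0
```

jog_arm:
  commands:
    - [-1,[0,0,0],[0,0,0]]

```text
t: 11.2
ee_pos: [491.8, -15.1, 104.3]
orientation: [0.464, 3.107, 0.0]
ft_force: [2.1, -0.3, 0.7]
width: 17.8
grasp_force: 30.0
```

jog_arm:
  commands:
    - [-1,[0,0,0],[0,0,0]]

```text
t: 11.3
ee_pos: [491.8, -15.1, 104.3]
orientation: [0.464, 3.107, 0.0]
ft_force: [3.1, -0.4, 0.2]
width: 17.9
grasp_force: 30.0
```

Run:
```python
from h import *
x=np.array([np.cos(np.radians(73)),np.sin(np.radians(73))]);c=np.array([491.3,-14.2])
for n in("side","top"):
    im=get_image(n);Q=cloud(im).reshape(-1,3)
    q=Q[np.all((Q>[440,-60,60])&(Q<[540,40,140]),1)];s=(q[:,:2]-c)@x;t=(q[:,:2]-c)@[x[1],-x[0]]
    if n=="side":
        for z in (72,78,93,99,105,111,117):
            k=abs(q[:,2]-z)<3
            if k.sum()>3: print(z,k.sum(),np.median(s[k]).round(1),np.percentile(t[k],[2,98]).round(1))
        cv2.imwrite("pics/fin.png",cv2.resize(im["image"][150:290,260:380],None,fx=4,fy=4))
    q=Q[np.all((Q>[430,-190,50])&(Q<[480,-125,125]),1)];print(n,"pad z",np.median(q[:,2]))
print(get_obs()["ft_force"])
```

```text
72 57 -13.5 [-27.7  29.6]
78 97 -12.8 [-27.9  29.5]
93 25 -6.9 [-9.7 13. ]
99 11 -7.8 [-8.2 19.6]
105 32 -9.6 [-18.2  21.2]
111 49 -16.2 [-18.4  21.1]
117 49 -16.7 [-18.2  20.9]
side pad z 67.4785083186755
top pad z 69.09646472504551
[ 1.23156097 -0.23006647 -0.89659282]
```

View pics/fin.png

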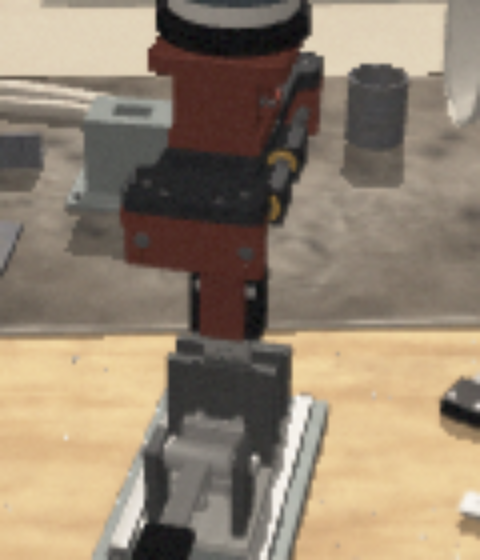

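jog_arm:
  commands:
    - [-1,[0,0,0.01],[0,0,0]]

```text
t: 11.5
ee_pos: [491.7, -15.1, 103.5]
orientation: [0.464, 3.107, -0.0]
ft_force: [1.2, -0.2, 3.8]
width: 18.0
grasp_force: 30.0
```

Run:
```python
from h import *
x=np.array([np.cos(np.radians(73)),np.sin(np.radians(73))]);c=np.array([491.3,-14.2])
F=[]
def faces(P,z0=82,z1=90,t0=16):
    q=P.reshape(-1,3);q=q[np.all((q>[440,-60,z0])&(q<[540,40,z1]),1)]
    s=(q[:,:2]-c)@x;t=(q[:,:2]-c)@[x[1],-x[0]];k=abs(t)>t0;s=s[k]
    return np.median(s[s<0]),np.median(s[s>2]),(s>2).sum()
for i in range(6):
    P=cloud(get_image("side"));F.append(get_obs()["ft_force"]);print(np.round(faces(P),2))
print(np.mean(F,0),np.round(F,1)[:,2])
print("before: lever closed, gripper away",np.round(faces(np.load("side1.npz")["P"]),2))
for n in("top1",):print(n,faces(np.load(n+".npz")["P"]))
P=cloud(get_image("top"));print("top now",faces(P))
```

```text
[-11.29   8.62  33.  ]
[-11.89   8.3   34.  ]
[-11.65   8.48  34.  ]
[-11.65   7.92  34.  ]
[-11.61   7.78  33.  ]
[-11.55   7.95  35.  ]
[ 1.34633572 -0.89888523  3.01804198] [3.9 1.9 2.7 2.5 3.5 3.7]
before: lever closed, gripper away [-9.78  7.49 35.  ]
top1 (np.float64(-10.999198490358241), np.float64(9.127824759948197), np.int64(10))
top now (np.float64(nan), np.float64(12.132078158640338), np.int64(6))
  return _methods._mean(a, axis=axis, dtype=dtype,
  ret = ret.dtype.type(ret / rcount)
```

Drag is about 4.5 N above baseline. First touch was at TCP z of about 110 and it now stands at 103.5, so the sprung plate is pushed back roughly 1.4 mm. That is snug, so I'm handing in.

```bash
python3 -c "
from h import *
print(close_job())"
```

```text
the job is handed in; nothing more can be done
None
```

I handed the job in at about 12 s: the lever is clicked down, and the gauge is held still and upright in the gap with about 4.5 N of drag. The sprung plate is pushed back an estimated 1.4–1.9 mm (one noisy camera reading said 2.5 mm; the limit is 3 mm), and the result came back without a verdict.

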